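# Pack the sample transport tray

### The job

Pack the white transport tray for the courier: set each sample jar with a plain lid down upright (do not drop it) in the pocket of its lid's colour - blue, red and yellow. Leave the two rejected jars, whose lids bear a black cross, standing where they are. Last of all, when the three jars are in, drop the small green temperature logger into the funnel in the tray so that it ends up down in the well.

Things in the scene. Friction and masses are not known exactly. Their poses are not given: they have to be found in the camera images.
- blue_jar: Sample jar, cream body, flat screw lid: 60 mm tall, body 41 mm in diameter for the lower 46 mm, plain blue lid 44 mm in diameter for the upper 14 mm; about 80 g. It belongs in the tray; grip it by the lid from above. Origin: centre of its underside; z up. Stands upright on the bench at the start.
- red_jar: Sample jar, cream body, flat screw lid: 60 mm tall, body 41 mm in diameter for the lower 46 mm, plain red lid 44 mm in diameter for the upper 14 mm; about 80 g. It belongs in the tray; grip it by the lid from above. Origin: centre of its underside; z up. Stands upright on the bench at the start.
- yellow_jar: Sample jar, cream body, flat screw lid: 60 mm tall, body 41 mm in diameter for the lower 46 mm, plain yellow lid 44 mm in diameter for the upper 14 mm; about 80 g. It belongs in the tray; grip it by the lid from above. Origin: centre of its underside; z up. Stands upright on the bench at the start.
- blue_reject: Sample jar, cream body, flat screw lid: 60 mm tall, body 41 mm in diameter for the lower 46 mm, blue lid 44 mm in diameter for the upper 14 mm; about 80 g. The lid bears a black diagonal cross (9 mm wide bars): a rejected sample, to be left alone. Origin: centre of its underside; z up. Stands upright on the bench at the start.
- red_reject: Sample jar, cream body, flat screw lid: 60 mm tall, body 41 mm in diameter for the lower 46 mm, red lid 44 mm in diameter for the upper 14 mm; about 80 g. The lid bears a black diagonal cross (9 mm wide bars): a rejected sample, to be left alone. Origin: centre of its underside; z up. Stands upright on the bench at the start.
- logger: Temperature logger: upright green stub cylinder with a black band, 18 mm in diameter, 26 mm tall, ends bevelled, 15 g. Origin: its centre, 13 mm above the bench at the start; z along its length. It, the jars, a white label roll (50 mm across, 25 mm high) and a white cup (50 mm across, 50 mm high) stand loose on the bench, centres at least 80 mm apart.
- blue_pocket: Open square blue pocket, fixed in the tray: 72 mm square outside, 64 mm inside, walls 20 mm high over its underside, floor 4 mm thick. Origin: centre of its underside, 5 mm above the bench; x, y along its sides. The fixed white tray (232 mm square, rim 20 mm high) holds three pockets and the funnel in a 2 x 2 square, centres 105 mm apart, in any arrangement.
- red_pocket: Open square red pocket, fixed in the tray: 72 mm square outside, 64 mm inside, walls 20 mm high over its underside, floor 4 mm thick. Origin: centre of its underside, 5 mm above the bench; x, y along its sides. The fixed white tray (232 mm square, rim 20 mm high) holds three pockets and the funnel in a 2 x 2 square, centres 105 mm apart, in any arrangement.
- yellow_pocket: Open square yellow pocket, fixed in the tray: 72 mm square outside, 64 mm inside, walls 20 mm high over its underside, floor 4 mm thick. Origin: centre of its underside, 5 mm above the bench; x, y along its sides. The fixed white tray (232 mm square, rim 20 mm high) holds three pockets and the funnel in a 2 x 2 square, centres 105 mm apart, in any arrangement.
- funnel: Light grey round funnel over a narrow well, fixed in the tray. Rim 70 mm above its underside, mouth 64 mm in diameter inside (72 outside); the cone narrows to the well 40 mm above the underside; well 26 mm in diameter inside, floor 5 mm above the underside: the logger's centre ends about 18 mm above the underside. Origin: on the axis at the underside, 5 mm above the bench; z up.
Not all that is in view belongs to the job. Several things have the shape of the logger; the one meant has the colours described above.

How it is judged:
By the outcome, as a careful person would: the job done as asked, in the order asked, and still so for the second after the job is handed in, with the robot touching nothing.
It also fails if it takes over 104 s, if anything falls off the work surface, if the arm or the gripper's body presses on something with over 40 N, if the wrist force passes 120 N, or if a joint passes its speed limit or range.

### The arm

A 6-joint arm with a two-finger parallel gripper is mounted at the origin on the work surface. World frame = base frame: x ahead of the robot, y to its left, z up, the work surface at z = 0. Lengths are in m, angles in degrees, forces in N, time in s.
With the tool pointing down it reaches from about 0.25 to 0.725 m from the base axis. Payload 9.7 kg.
Tool frame: the origin (TCP) lies midway between the tips of the shut fingers; the grasp point (between the pads) lies bot.hold_point_z behind it (bot.hold_point_z is the distance from the TCP to the grasp point, in m); z points along the fingers, y is the line along which they close (so a half turn about z gives the same grasp; the last joint's range is limited). The gripper opens to 85 mm and grips with 20 to 120 N. Pads are 22 mm wide; open, the fingers measure 114 mm over their backs; the gripper's body (76 mm by 85 mm) begins 54 mm behind the grasp point. The pads swing forward as they close: fully open they stand 13 mm farther back than shut.
Start: joints at [69.5, 4.979, 10.078, 95.1, 0, 90], TCP at [0.193, 0.515, 0.231] pointing down, gripper open.
Joint ranges: [-179.16, 179.16], [-48.56, 103.87], [-65.8, 70.77], [-126.05, 130.52], [-82.76, 87.17], [-180, 180]. Speed limits (degrees/s): [127.2, 127.2, 147.25, 180, 180, 180].

### API

Orientations are given as [roll, pitch, yaw] about the fixed x, y, z axes, in that order (R = Rz(yaw) Ry(pitch) Rx(roll)).
In Python, from workcell import bot, camera, camera_model, ticket gives the robot as it stands.
- The arm moves only by the tool send_rows, never from a script. Its argument "targets" is text: rows parted by semicolons, each of 5 numbers parted by spaces: the shift along the tool's x, y, z in mm, then the turn about the tool's z in degrees, then the closure in counts, from 0 (fully open) to 255 (shut). A call has 1 to 20 rows; each row is the pose to reach, as a shift and turn from the pose commanded when the call began, along the tool's axes at that moment; what a row does not reach only later rows make up. A row lasts 1/8 s, in which the tool goes at most 62.5 mm and 10.7 degrees, less where a joint would pass 70% of its speed; a pose out of reach is approached as far as the arm can. A call with a gripper value outside its range is refused whole. The fingers move at their own pace and stop on an object; "newtons" is the grip in N (left out, the last holds). Time passes only in rows, so rows that repeat a pose let the fingers close. It gives the time, the measured TCP pose, the force, the opening and the grip force at its end, in the units of the state.
- bot.get_obs(): the state, without advancing time (a new reading comes with each control period).
- camera(name): name is "side" or "top" or "wrist"; returns the picture (420x560x3 uint8, blue, green, red); there is no depth.
- camera_model(name): a dict with "K" (3x3 intrinsics, pixels), "dist_coeffs" ([k1, k2, p1, p2, k3] as OpenCV has them; the pictures are not rectified), "pose" (4x4, takes a point from camera to world coordinates); the wrist camera has in their place "T_tool_cam" (4x4, takes a point from camera to tool coordinates, whose origin is the TCP and whose axes are the flange's). Camera axes: x right, y down, z forward; pixel columns grow to the right and rows downward; lengths in m; the calibration is good to about 2 mm. A picture is of the moment at which its call begins: read the wrist's pose just before it. camera_model takes no time and is no camera call.
- ticket.job_done(): hands the job in; it is judged then, once.
The state is a dict: "time": time; "q": joint angles; "qd": joint speeds; "joint_efforts": joint torques, N m; "ee_pos": TCP position; "tcp_rot": TCP orientation; "wrist_force": force on the tool from outside, world axes, zero at the start; "torque": the same for the moment, N m; "opening": finger opening in m; "grasp_force": force on a finger pad.
Only numpy, scipy, OpenCV 4.12 (cv2) and the standard library are available. Lean on these libraries where they do the work, as an engineer would, in place of code of your own. Each camera call takes 0.05 s, during which the arm holds its last target. There are 200 camera calls.

## Working session

There is one attempt and no reset: what is moved stays moved. The work goes in short steps, Python scripts to look and compute and a tool call to move; the robot and the scene stay as the last step left them, time stands still between calls to the robot, and variables do not carry over. Pictures are saved under pics/ and viewed, at most 14 in all, crops included, and the job is handed in when it is done.

Besides the shell and the picture viewer there is one more tool, called after "Request:" in YAML: its name, and indented under it one key for each argument. send_rows: Moves the arm, as the interface text tells. Its arguments: {"type":"object","properties":{"targets":{"type":"string"},"newtons":{"type":"number"}},"required":["targets"]}

```bash
mkdir -p pics; ls; python3 - <<'E'
from workcell import bot,camera,camera_model
import cv2,numpy as np
o=bot.get_obs();print(o, bot.hold_point_z)
for n in("top","side","wrist"):
    im=camera(n);cv2.imwrite(f"pics/{n}0.png",im);m=camera_model(n);print(n,{k:np.round(v,4).tolist() for k,v in m.items()})
t=cv2.imread("pics/top0.png");s=cv2.imread("pics/side0.png")
E
```

```text
pics
{'time': 0.0, 'q': array([ 6.94996175e+01,  5.01130027e+00,  1.00360265e+01,  9.51015530e+01,
       -7.19934292e-04,  8.99964165e+01]), 'qd': array([-0.04950859,  0.09539281, -0.07812049,  0.04891659, -0.05205229,
        0.02813935]), 'joint_efforts': array([ 3.61292943e-03, -5.20373726e+01,  4.64815485e+01,  1.57723459e-02,
       -6.26824612e-05,  3.70459375e-06]), 'ee_pos': array([0.1925387 , 0.51494745, 0.23059525]), 'tcp_rot': array([-1.79923173e+02,  7.15128544e-04,  1.59503202e+02]), 'wrist_force': array([ 0.4593129 , -0.79662304,  0.69875641]), 'torque': array([-0.00326183,  0.01543193, -0.00077255]), 'grasp_force': 0.0, 'opening': 0.0854174738455874} 0.0187
top {'K': [[463.7773, 0.0, 282.6604], [0.0, 463.7773, 203.787], [0.0, 0.0, 1.0]], 'dist_coeffs': [-0.1621, 0.0, 0.0, 0.0, 0.0], 'pose': [[0.0146, -0.9965, 0.0826, 0.4437], [-0.9997, -0.016, -0.0168, 0.0533], [0.0181, -0.0823, -0.9964, 1.1783], [0.0, 0.0, 0.0, 1.0]]}
side {'K': [[398.6387, 0.0, 282.0395], [0.0, 398.6387, 210.1893], [0.0, 0.0, 1.0]], 'dist_coeffs': [0.011, 0.0, 0.0, 0.0, 0.0], 'pose': [[-0.999, -0.0099, 0.044, 0.5227], [-0.0433, 0.4832, -0.8745, 0.7177], [-0.0126, -0.8755, -0.4831, 0.4043], [0.0, 0.0, 0.0, 1.0]]}
wrist {'K': [[307.3442, 0.0, 281.5488], [0.0, 307.3442, 210.8168], [0.0, 0.0, 1.0]], 'dist_coeffs': [-0.0644, 0.0, 0.0, 0.0, 0.0], 'T_tool_cam': [[0.0013, -0.9508, -0.3099, 0.0803], [1.0, 0.0014, 0.0001, 0.0009], [0.0004, -0.3099, 0.9508, -0.1434], [0.0, 0.0, 0.0, 1.0]]}
```

View pics/top0.png

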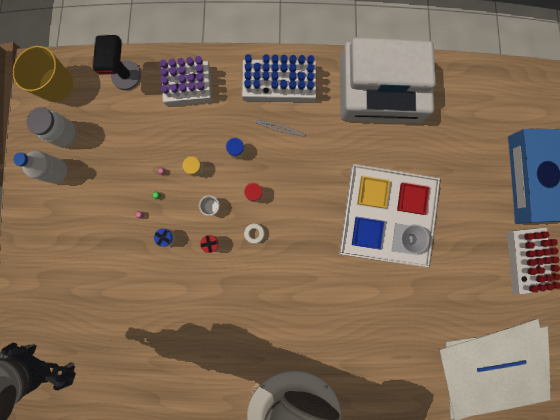

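View pics/side0.png

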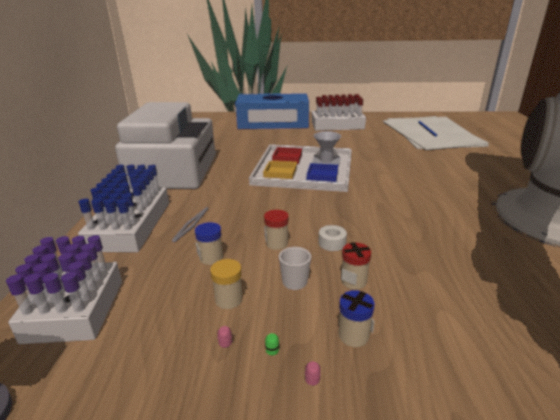

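Top view: plain lids blue (235,147), red (253,192), yellow (191,165). The crossed lids are blue (164,238) and red (209,244). Tray pockets are yellow (374,192), red (413,199) and blue (368,233), with the funnel at (415,239).

Candidates for the logger are green (156,196) and the pink ones at (161,171) and (139,215); I choose green. Other blue and red things in view are the tube racks (280,75) and (535,260) and the box, which aren't jars.

```bash
cat > h.py <<'E'
import cv2,numpy as np
from workcell import bot,camera,camera_model
from scipy.spatial.transform import Rotation as R
RNG={'blue':((105,120,60),(130,255,255)),'red':((172,120,70),(8,255,255)),'yellow':((18,120,90),(32,255,255)),'green':((45,120,60),(75,255,255))}
def mask(im,c):
    h=cv2.cvtColor(im,cv2.COLOR_BGR2HSV);lo,hi=RNG[c]
    if lo[0]>hi[0]: m=cv2.inRange(h,lo,(179,)+hi[1:])|cv2.inRange(h,(0,)+lo[1:],hi)
    else: m=cv2.inRange(h,lo,hi)
    return m
def toolT():
    o=bot.get_obs();T=np.eye(4);T[:3,:3]=R.from_euler('xyz',o['tcp_rot'],degrees=True).as_matrix();T[:3,3]=o['ee_pos'];return T
def pose(n,m):
    return m['pose'] if n!='wrist' else toolT()@np.array(m['T_tool_cam'])
def ray(n,px,z,P=None):
    m=camera_model(n);P=np.array(pose(n,m) if P is None else P)
    u=cv2.undistortPoints(np.array([[px]],float),np.array(m['K']),np.array(m['dist_coeffs']))[0,0]
    d=P[:3,:3]@[u[0],u[1],1];return P[:3,3]+d*(z-P[2,3])/d[2]
def blobs(im,c,amin=15):
    cs,_=cv2.findContours(mask(im,c),cv2.RETR_EXTERNAL,cv2.CHAIN_APPROX_NONE)
    return [(cv2.minEnclosingCircle(k),cv2.contourArea(k),cv2.minAreaRect(k)) for k in cs if cv2.contourArea(k)>amin]
def move(xyz,yaw=None):
    "shift in tool axes (mm) and turn from current"
    T=toolT();d=T[:3,:3].T@(np.array(xyz)-T[:3,3]);return np.round(d*1000,1)
E
python3 - <<'E'
from h import *
im=cv2.imread("pics/top0.png")
for c in RNG:
    for (p,r),a,rect in blobs(im,c):
        if 130<p[0]<440 and 130<p[1]<270:
            z=.026 if c=='green' else (.025 if p[0]>340 else .06)
            ctr=rect[0]
            print(c,np.round(ctr,1),round(r,1),a,np.round(rect[1],1),round(rect[2],1),np.round(ray('top',ctr,z),4),'side' )
s=cv2.imread("pics/side0.png")
for c in RNG:
    for (p,r),a,rect in blobs(s,c,60):
        if 200<p[0]<400 and 140<p[1]<380: print('side',c,np.round(rect[0]),a)
g=cv2.cvtColor(im,cv2.COLOR_BGR2GRAY)
# tray
cs,_=cv2.findContours(cv2.inRange(cv2.cvtColor(im,cv2.COLOR_BGR2HSV),(0,0,150),(179,60,255))[150:280,330:450],cv2.RETR_EXTERNAL,cv2.CHAIN_APPROX_NONE)
k=max(cs,key=cv2.contourArea);b=cv2.boxPoints(cv2.minAreaRect(k))+[330,150]
for q in b: print('tray',q,np.round(ray('top',q,.02),4))
cr=im[125:275,120:445];cv2.imwrite("pics/crop.png",cv2.resize(cr,None,fx=2.4,fy=2.4,interpolation=2))
E
```

```text
blue [156.5 238.5] 3.8 23.5 [7. 5.] 90.0 [0.447  0.3391 0.06  ] side
blue [164.7 236.6] 8.6 92.5 [16.9 13. ] 77.0 [0.452 0.319 0.06 ] side
blue [367.7 232.8] 19.6 758.5 [29. 28.] 8.1 [ 0.4697 -0.1804  0.025 ] side
blue [234.5 146.5] 8.6 210.0 [16.5 16.5] 26.6 [0.6753 0.1545 0.06  ] side
red [208.5 243.5] 9.1 125.0 [17. 17.] 90.0 [0.4375 0.2116 0.06  ] side
red [413.2 198.2] 19.2 769.5 [29.6 28.4] 8.1 [ 0.5588 -0.2982  0.025 ] side
red [252.5 191.5] 9.2 240.0 [17. 17.] 90.0 [0.5651 0.1079 0.06  ] side
yellow [373.3 191.8] 19.4 769.0 [29.1 28.4] 8.1 [ 0.5732 -0.1948  0.025 ] side
yellow [190.5 165. ] 9.4 241.5 [18. 17.] 90.0 [0.6279 0.2613 0.06  ] side
green [155.9 195.2] 3.7 30.5 [7.2 5.8] 26.6 [0.5557 0.3531 0.026 ] side
side blue [357. 308.] 442.5
side blue [208. 232.] 340.5
side blue [322. 172.] 381.0
side red [356. 255.] 346.0
side red [276. 218.] 362.0
side red [287. 154.] 299.0
side yellow [225. 272.] 631.0
side yellow [280. 170.] 407.5
side green [272. 344.] 211.5
tray [339.51528549 255.13536072] [ 0.4131 -0.1103  0.02  ]
tray [351.74235535 163.43231583] [ 0.6455 -0.1406  0.02  ]
tray [440.43231201 175.25764465] [ 0.6203 -0.3735  0.02  ]
tray [428.20524597 266.96069336] [ 0.3845 -0.3387  0.02  ]
```

View pics/crop.png

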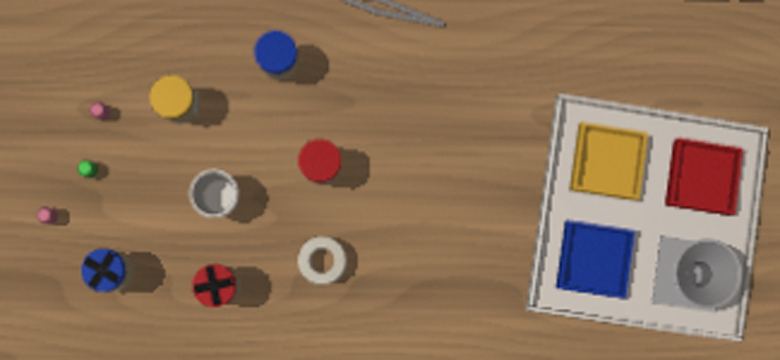

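Confirmed: the crop shows the plain lids, the two crosses and the green logger with a pink neighbour on either side. Pocket spacing measures 104.5 mm (expected 105), which puts the funnel at (0.455,-0.284). First move: above the yellow jar.

Request:
send_rows:
  targets: "-120 -20 20 -5 0; -497 -86 80 -20.5 40; -497 -86 80 -20.5 40; -497 -86 80 -20.5 40; -497 -86 80 -20.5 40; -497 -86 80 -20.5 40; -497 -86 80 -20.5 40; -497 -86 80 -20.5 40; -497 -86 80 -20.5 40; -497 -86 80 -20.5 40; -497 -86 80 -20.5 40; -497 -86 80 -20.5 40; -497 -86 80 -20.5 40; -497 -86 80 -20.5 40"
  newtons: 40

```text
time: 1.9
ee_pos: [0.6277, 0.261, 0.1517]
tcp_rot: [180.0, 0.0, -180.0]
wrist_force: [-0.1, -0.9, 0.7]
opening: 0.0718
grasp_force: 0.0
```

```bash
cat >> h.py <<'E'
def look(f):
    o=bot.get_obs();P=pose('wrist',camera_model('wrist'));im=camera('wrist');cv2.imwrite('pics/'+f,im)
    print(round(o['time'],2),np.round(o['ee_pos'],4),np.round(o['tcp_rot'],1),round(o['opening'],4));return im,P
def wr(im,P,c,z,amin=150):
    for (p,r),a,rect in blobs(im,c,amin): print(c,np.round(p),round(r,1),a,np.round(ray('wrist',p,z,P),4),'edge',np.round(ray('wrist',(p[0]+r,p[1]),z,P),4))
E
python3 - <<'E'
from h import *
im,P=look('w1.png')
for c in('yellow','blue','red'): wr(im,P,c,.06)
wr(im,P,'green',.026)
E
```

```text
1.9 [0.6277 0.261  0.1517] [ 180.    0. -180.] 0.0718
yellow [284. 213.] 28.6 2349.0 [0.6266 0.2641 0.06  ] edge [0.6266 0.2872 0.06  ]
blue [164. 264.] 26.1 1798.5 [0.6734 0.1603 0.06  ] edge [0.6731 0.1831 0.06  ]
red [ 88. 136.] 32.6 2770.0 [0.5643 0.1135 0.06  ] edge [0.5647 0.1396 0.06  ]
red [442.  64.] 15.6 287.5 [0.513  0.3774 0.06  ] edge [0.5126 0.389  0.06  ]
green [390. 123.] 12.9 336.5 [0.5565 0.3549 0.026 ] edge [0.5563 0.3661 0.026 ]
```

View pics/w1.png

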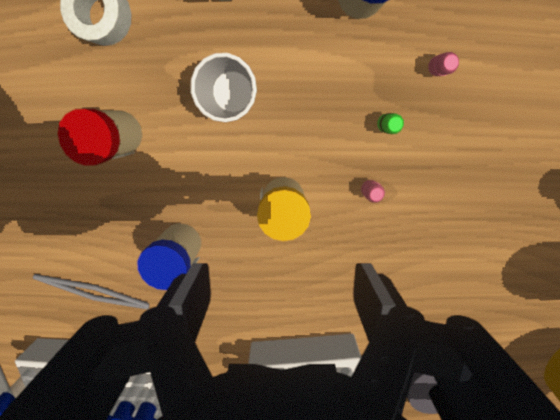

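The view shows the yellow lid at (284,213), matching the top view within 3 mm. Green is at (391,123) with pinks at (445,63) and (373,191). Descend and grip.

Request:
send_rows:
  targets: "1 2 50 0 40; 1 2 90 0 40; 1 2 112 0 40; 1 2 122 0 40; 1 2 122 0 40; 1 2 122 0 255; 1 2 122 0 255; 1 2 122 0 255; 1 2 122 0 255; 1 2 122 0 255; 1 2 122 0 255"

```text
time: 3.32
ee_pos: [0.6278, 0.2629, 0.0309]
tcp_rot: [179.9, 0.1, 180.0]
wrist_force: [-0.5, -0.6, 5.9]
opening: 0.0429
grasp_force: 40.4
```

Request:
send_rows:
  targets: "0 0 -50 0 255; 0 0 -100 0 255; 10 -50 -120 0 255; 54 -458 -120 0 255; 54 -458 -120 0 255; 54 -458 -120 0 255; 54 -458 -120 0 255; 54 -458 -120 0 255; 54 -458 -120 0 255; 54 -458 -120 0 255; 54 -458 -120 0 255; 54 -458 -120 0 255; 54 -458 -120 0 255; 54 -458 -120 0 255; 54 -458 -120 0 255; 54 -458 -120 0 255"

```text
time: 5.32
ee_pos: [0.5731, -0.1952, 0.1493]
tcp_rot: [-180.0, 0.0, -180.0]
wrist_force: [-0.2, 1.1, -0.8]
opening: 0.0428
grasp_force: 41.1
```

```bash
python3 - <<'E'
from h import *
im,P=look('w2.png')
for c in('yellow','blue','red'): wr(im,P,c,.025)
E
```

```text
5.33 [ 0.5731 -0.1952  0.1493] [-180.    0. -180.] 0.0428
yellow [282. 298.] 51.2 7552.5 [ 0.6736 -0.1937  0.025 ] edge [ 0.6736 -0.1416  0.025 ]
yellow [282. 200.] 54.1 5118.0 [ 0.5701 -0.1936  0.025 ] edge [ 0.57   -0.1445  0.025 ]
blue [300.  78.] 62.7 7911.0 [ 0.4671 -0.1796  0.025 ] edge [ 0.4665 -0.1285  0.025 ]
red [166. 186.] 57.1 6358.5 [ 0.5567 -0.2982  0.025 ] edge [ 0.5568 -0.2465  0.025 ]
```

View pics/w2.png

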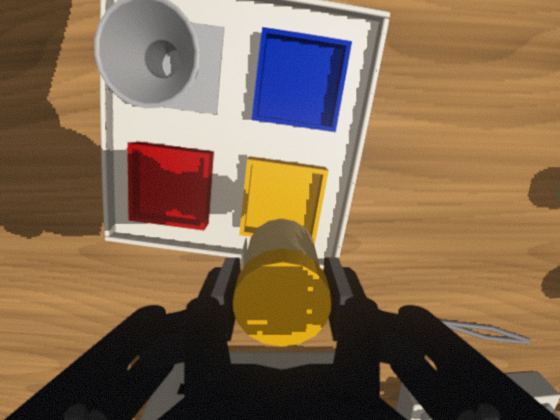

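The jar is held upright. The pockets agree with the top view to 3 mm (yellow 282,200; red 166,186; blue 300,78). Lower it gently and release.

Request:
send_rows:
  targets: "0 0 50 0 255; 0 0 85 0 255; 0 0 100 0 255; 0 0 106 0 255; 0 0 109 0 255; 0 0 110 0 255; 0 0 110 0 255; 0 0 110 0 255; 0 0 110 0 60; 0 0 110 0 60; 0 0 110 0 60; 0 0 110 0 60; 0 0 95 0 60; 0 0 50 0 60; 0 0 0 0 60; 0 0 0 0 60"

```text
time: 7.38
ee_pos: [0.5749, -0.1961, 0.1552]
tcp_rot: [-179.8, 0.4, -180.0]
wrist_force: [-0.1, -0.4, -0.5]
opening: 0.0654
grasp_force: 0.0
```

Request:
send_rows:
  targets: "-101 353 0 0 40; -101 353 0 0 40; -101 353 0 0 40; -101 353 0 0 40; -101 353 0 0 40; -101 353 0 0 40; -101 353 0 0 40; -101 353 0 0 40; -101 353 0 0 40; -101 353 0 0 40; -101 353 0 0 40; -101 353 50 0 40; -101 353 90 0 40; -101 353 112 0 40; -101 353 120 0 40; -101 353 120 0 40; -101 353 120 0 255; -101 353 120 0 255; -101 353 120 0 255; -101 353 120 0 255"

```text
time: 9.88
ee_pos: [0.6748, 0.1577, 0.0309]
tcp_rot: [180.0, 0.1, 180.0]
wrist_force: [-0.3, -0.9, 6.0]
opening: 0.0427
grasp_force: 40.3
```

Request:
send_rows:
  targets: "0 0 0 0 255; 0 0 0 0 255; 0 0 0 0 255"

```text
time: 10.25
ee_pos: [0.6748, 0.1577, 0.0309]
tcp_rot: [180.0, 0.1, 180.0]
wrist_force: [0.3, -0.8, 5.9]
opening: 0.0427
grasp_force: 40.3
```

Request:
send_rows:
  targets: "0 0 -50 0 255; 0 0 -100 0 255; 20 -40 -120 0 255; 206 -338 -120 0 255; 206 -338 -120 0 255; 206 -338 -120 0 255; 206 -338 -120 0 255; 206 -338 -120 0 255; 206 -338 -120 0 255; 206 -338 -120 0 255; 206 -338 -120 0 255; 206 -338 -120 0 255; 206 -338 -120 0 255; 206 -338 -120 0 255; 206 -338 -120 0 255; 206 -338 -120 0 255"

```text
time: 12.25
ee_pos: [0.4681, -0.1804, 0.1493]
tcp_rot: [-180.0, -0.0, -180.0]
wrist_force: [-0.5, -0.8, -1.4]
opening: 0.0428
grasp_force: 41.1
```

Request:
send_rows:
  targets: "0 0 50 0 255; 0 0 85 0 255; 0 0 100 0 255; 0 0 106 0 255; 0 0 109 0 255; 0 0 110 0 255; 0 0 110 0 255; 0 0 110 0 255; 0 0 110 0 75; 0 0 110 0 75; 0 0 110 0 75; 0 0 110 0 75; 0 0 95 0 75; 0 0 50 0 75; 0 0 0 0 60; 0 0 0 0 60"

```text
time: 14.25
ee_pos: [0.4699, -0.1812, 0.1545]
tcp_rot: [-179.8, 0.4, -180.0]
wrist_force: [0.8, -0.3, -0.3]
opening: 0.0658
grasp_force: 0.0
```

```bash
python3 - <<'E'
from h import *
im,P=look('w3.png')
for c in('yellow','blue'): wr(im,P,c,.069)
t=camera('top');cv2.imwrite('pics/t3.png',t);wr
for (p,r),a,rect in blobs(t,'red',60):
    if p[0]<330 : print(p,np.round(ray('top',p,.06),4))
E
```

```text
14.25 [ 0.4699 -0.1812  0.1545] [-179.8    0.4 -180. ] 0.0658
yellow [269. 295.] 49.9 5309.5 [ 0.5424 -0.1911  0.069 ] edge [ 0.5423 -0.1479  0.069 ]
blue [283. 197.] 52.9 5813.5 [ 0.4538 -0.1789  0.069 ] edge [ 0.4537 -0.138   0.069 ]
(208.7857208251953, 243.5) [0.4375 0.2109 0.06  ]
(252.82960510253906, 191.37709045410156) [0.5654 0.1071 0.06  ]
```

View pics/w3.png

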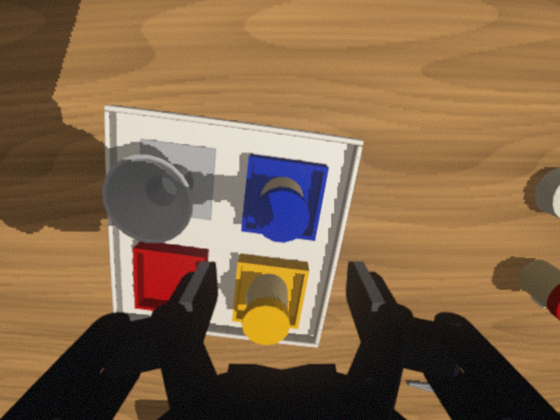

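Yellow (265,320) and blue (283,215) stand upright in their pockets. Next the plain red jar at (0.565,0.110), which is unmoved.

Request:
send_rows:
  targets: "-97 290 0 0 40; -97 290 0 0 40; -97 290 0 0 40; -97 290 0 0 40; -97 290 0 0 40; -97 290 0 0 40; -97 290 0 0 40; -97 290 0 0 40; -97 290 0 0 40; -97 290 0 0 40; -97 290 50 0 40; -97 290 90 0 40; -97 290 112 0 40; -97 290 120 0 40; -97 290 120 0 40; -97 290 120 0 255; -97 290 120 0 255; -97 290 120 0 255; -97 290 120 0 255; -97 290 120 0 255"

```text
time: 16.85
ee_pos: [0.5658, 0.1097, 0.0307]
tcp_rot: [180.0, 0.1, 180.0]
wrist_force: [0.1, -0.5, 6.2]
opening: 0.0429
grasp_force: 40.2
```

Request:
send_rows:
  targets: "0 0 -50 0 255; 0 0 -100 0 255; 2 -40 -120 0 255; 8 -408 -120 0 255; 8 -408 -120 0 255; 8 -408 -120 0 255; 8 -408 -120 0 255; 8 -408 -120 0 255; 8 -408 -120 0 255; 8 -408 -120 0 255; 8 -408 -120 0 255; 8 -408 -120 0 255; 8 -408 -120 0 255; 8 -408 -120 0 255; 8 -408 -120 0 255; 8 -408 -120 0 255"

```text
time: 18.85
ee_pos: [0.557, -0.2983, 0.1493]
tcp_rot: [-180.0, 0.0, -180.0]
wrist_force: [1.1, 0.3, -1.0]
opening: 0.0427
grasp_force: 41.3
```

Request:
send_rows:
  targets: "0 0 50 0 255; 0 0 85 0 255; 0 0 100 0 255; 0 0 106 0 255; 0 0 109 0 255; 0 0 110 0 255; 0 0 110 0 255; 0 0 110 0 255; 0 0 110 0 60; 0 0 110 0 60; 0 0 110 0 60; 0 0 110 0 60; 0 0 95 0 60; 0 0 50 0 60; 0 0 0 0 60; 0 0 0 0 60"

```text
time: 20.85
ee_pos: [0.5588, -0.2994, 0.1554]
tcp_rot: [-179.8, 0.4, -180.0]
wrist_force: [0.5, -0.6, -0.5]
opening: 0.0657
grasp_force: 0.0
```

```bash
python3 - <<'E'
from h import *
im,P=look('w4.png')
print(bot.get_obs()['q'])
m=camera('side')
cv2.imwrite('pics/s4.png',cv2.resize(m[100:220,200:400],None,fx=4,fy=4))
E
```

```text
20.85 [ 0.5588 -0.2994  0.1554] [-179.8    0.4 -180. ] 0.0657
[-2.81820334e+01  1.53506534e+01  1.32169591e+01  8.75848645e+01
 -4.71466050e-04 -2.81829552e+01]
```

View pics/w4.png

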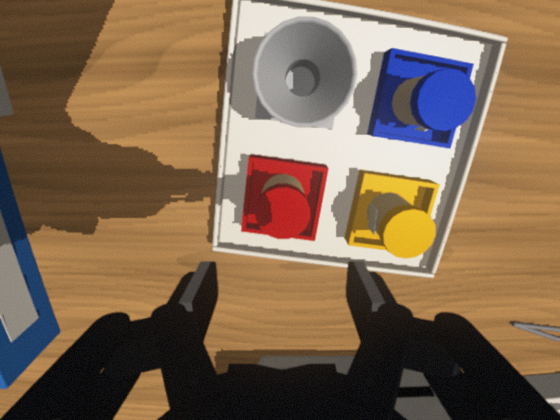

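All three jars stand in their pockets. The funnel mouth is at (304,72). Now to the logger, stopping above it for a close look.

Request:
send_rows:
  targets: "0 652 0 0 130; 0 652 0 0 130; 0 652 0 0 130; 0 652 0 0 130; 0 652 0 0 130; 0 652 0 0 130; 0 652 0 0 130; 0 652 0 0 130; 0 652 0 0 130; 0 652 0 0 130; 0 652 0 0 130; 0 652 0 0 130; 0 652 0 0 130; 0 652 0 0 130; 0 652 0 0 130; 0 652 0 0 130; 0 652 0 0 130; 0 652 0 0 130; 0 652 0 0 130"
  newtons: 25

```text
time: 23.32
ee_pos: [0.557, 0.3536, 0.1493]
tcp_rot: [180.0, -0.0, -180.0]
wrist_force: [0.2, 0.2, -0.1]
opening: 0.0417
grasp_force: 0.0
```

```bash
python3 - <<'E'
from h import *
P4=None
im,P=look('w5.png')
wr(im,P,'green',.026)
# funnel from w4: same orientation, pose at that time
T=np.eye(4);T[:3,:3]=R.from_euler('xyz',[-179.8,.4,-180],degrees=True).as_matrix();T[:3,3]=[.5588,-.2994,.1554]
print('funnel',ray('wrist',(304,72),.075,T@np.array(camera_model('wrist')['T_tool_cam'])))
E
```

```text
23.32 [0.557  0.3536 0.1493] [ 180.   -0. -180.] 0.0417
green [285. 200.] 10.8 279.0 [0.5539 0.3582 0.026 ] edge [0.5539 0.368  0.026 ]
funnel [ 0.45374801 -0.28355762  0.075     ]
```

View pics/w5.png

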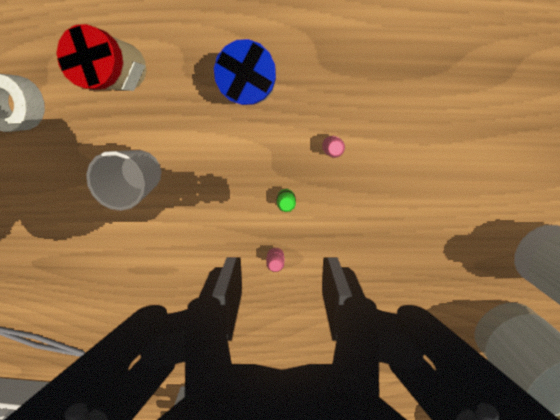

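Green at (286,201) is clear of the pinks at (335,147) and (275,261). Descend and grip.

Request:
send_rows:
  targets: "2 3 50 0 130; 2 3 100 0 130; 2 3 130 0 130; 2 3 140 0 130; 2 3 144 0 130; 2 3 145 0 130; 2 3 145 0 130; 2 3 145 0 255; 2 3 145 0 255; 2 3 145 0 255; 2 3 145 0 255; 2 3 145 0 255"

```text
time: 24.88
ee_pos: [0.5553, 0.3568, 0.005]
tcp_rot: [180.0, 0.1, 180.0]
wrist_force: [-0.1, -0.9, 6.5]
opening: 0.0167
grasp_force: 25.9
```

Request:
send_rows:
  targets: "0 0 -20 0 255; 0 0 -50 0 255; 0 0 -100 0 255; 0 0 -145 0 255; 0 0 -145 0 255; 0 0 -145 0 255"

```text
time: 25.62
ee_pos: [0.5549, 0.3565, 0.1494]
tcp_rot: [-180.0, 0.0, -180.0]
wrist_force: [1.5, 0.2, 0.1]
opening: 0.0164
grasp_force: 25.4
```

```bash
python3 - <<'E'
from h import *
im,P=look('w6.png');wr(im,P,'green',.16)
cv2.imwrite('pics/w6c.png',cv2.resize(im[180:400,130:430],None,fx=2.5,fy=2.5))
E
```

```text
25.62 [0.5549 0.3565 0.1494] [-180.    0. -180.] 0.0164
green [282. 289.] 19.9 1108.5 [0.5591 0.3576 0.16  ] edge [0.5591 0.3676 0.16  ]
```

View pics/w6c.png

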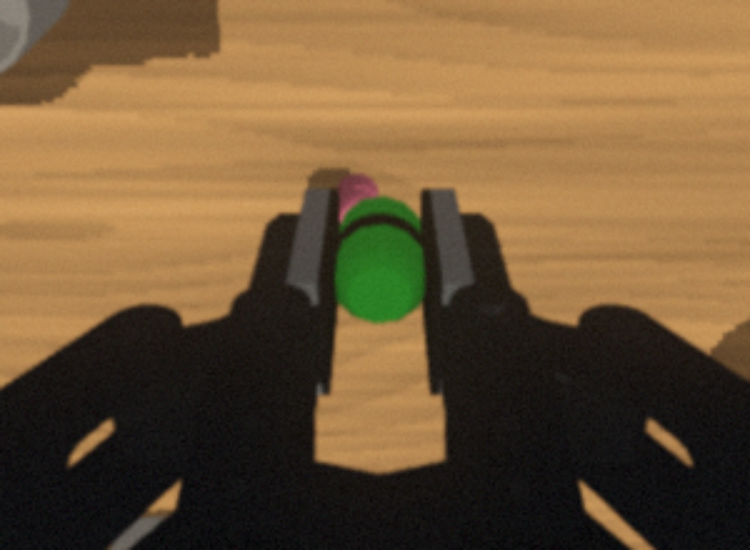

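The logger is held upright between the pads. Carry it over the funnel at (0.4545,-0.284).

Request:
send_rows:
  targets: "100 -640 0 0 255; 100 -640 0 0 255; 100 -640 0 0 255; 100 -640 0 0 255; 100 -640 0 0 255; 100 -640 0 0 255; 100 -640 0 0 255; 100 -640 0 0 255; 100 -640 0 0 255; 100 -640 0 0 255; 100 -640 0 0 255; 100 -640 0 0 255; 100 -640 0 0 255; 100 -640 0 0 255; 100 -640 0 0 255; 100 -640 0 0 255; 100 -640 0 0 255; 100 -640 0 0 255; 100 -640 0 0 255; 100 -640 0 0 255"

```text
time: 28.18
ee_pos: [0.455, -0.2835, 0.1493]
tcp_rot: [180.0, -0.0, 180.0]
wrist_force: [-0.0, -0.3, -1.0]
opening: 0.0167
grasp_force: 25.4
```

```bash
python3 - <<'E'
from h import *
im,P=look('w7.png')
m=camera_model('wrist')
# expected pixel of rim centre
for p in([.4545,-.284,.075],[.4545,-.284,.045]):
    q=np.linalg.inv(P)@np.r_[p,1];print(cv2.projectPoints(q[None,:3],np.zeros(3),np.zeros(3),np.array(m['K']),np.array(m['dist_coeffs']))[0].ravel())
E
```

```text
28.18 [ 0.455  -0.2835  0.1493] [180.  -0. 180.] 0.0167
[279.30562319 221.59139522]
[279.55380372 209.42796578]
```

View pics/w7.png

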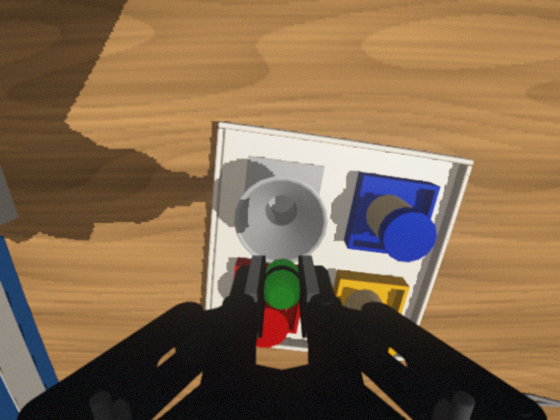

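The rim is centred at about (281,222) and the well at (281,208), both within 2 px of prediction. Lower to the rim and release.

Request:
send_rows:
  targets: "0 0 40 0 255; 0 0 60 0 255; 0 0 70 0 255; 0 0 72 0 255; 0 0 72 0 255; 0 0 72 0 255; 0 0 72 0 130; 0 0 72 0 130; 0 0 72 0 130; 0 0 72 0 130; 0 0 40 0 130; 0 0 0 0 130; 0 0 -40 0 130; 0 0 -40 0 130"

```text
time: 29.98
ee_pos: [0.4561, -0.2841, 0.1926]
tcp_rot: [-179.8, 0.3, 180.0]
wrist_force: [0.3, 0.1, -0.2]
opening: 0.0422
grasp_force: 0.0
```

Request:
send_rows:
  targets: "80 0 0 0 130; 80 0 0 0 130; 80 0 0 0 130; 80 0 0 0 130; 80 0 0 0 130"

```text
time: 30.6
ee_pos: [0.3758, -0.2834, 0.189]
tcp_rot: [180.0, -0.0, -180.0]
wrist_force: [0.4, -0.7, -0.2]
opening: 0.0424
grasp_force: 0.0
```

```bash
python3 - <<'E'
from h import *
im,P=look('w8.png');wr(im,P,'green',.036,30)
m=camera_model('wrist')
q=np.linalg.inv(P)@[.4545,-.284,.036,1];c=cv2.projectPoints(q[None,:3],np.zeros(3),np.zeros(3),np.array(m['K']),np.array(m['dist_coeffs']))[0].ravel();print(c)
s=camera('side');a=cv2.resize(s[110:210,220:380],(640,400))
cv2.imwrite('pics/f.png',np.vstack([a,cv2.resize(im,(640,480))[280:480]]))
cv2.imwrite('pics/f2.png',im)
E
```

```text
30.6 [ 0.3758 -0.2834  0.189 ] [ 180.   -0. -180.] 0.0424
green [281. 265.] 7.3 127.5 [ 0.4538 -0.2827  0.036 ] edge [ 0.4538 -0.2748  0.036 ]
[279.7784019  265.54496903]
```

View pics/f2.png

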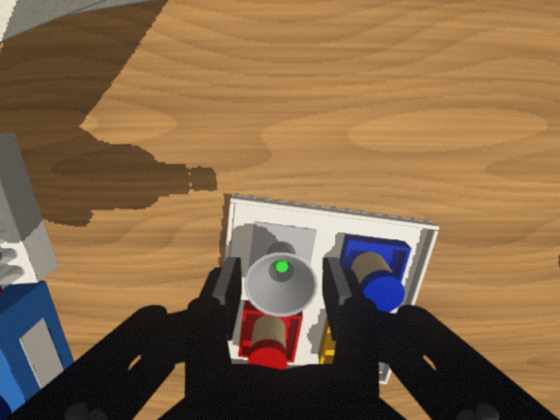

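The green logger sits down in the well at (281,265), where its top should be at z = 36 mm. The jars are standing, so I'm handing in.

```bash
python3 -c "
from workcell import ticket
print(ticket.job_done())"
```

```text
the job is handed in; nothing more can be done
None
```

I set the blue, red and yellow jars upright in their pockets, left both rejected jars where they stood, and dropped the green logger into the well last. I handed the job in at about 31 s of the 104 s allowed, but no verdict came back.

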